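# Pack the roller mixer's bare foot until it stops rocking

## Task

The tube roller mixer has lost the rubber pad from one foot and rocks. Slide the red packing plates flat under the bare foot stub, one after the other and one on top of the other, until the gap is filled with the stub wholly over them; then press firmly down on that corner of the base plate to check that it no longer rocks. Do not shove the mixer out of its place, and leave it standing level.

Things in the scene. Friction and masses are not known exactly. Their poses are not given: they have to be found in the camera images.
- mixer: loose 3 kg roller mixer (white housing, four black rollers, 119 mm high) on an aluminium base plate 230 x 260 x 8 mm, underside 30 mm up. Origin on the bench under its centre; x away from the robot, y left. Feet at x +-95, y +-108 mm: three 30 mm rubber feet, a bare stub at front left. Housing starts at x = -61, its knob at -80 (y = -60) mm. It stands level; 4 to 6 N on that corner rocks it
- stub (a point): centre of the underside of the bare brass foot stub, 24 mm in diameter, 20 mm behind the base plate's front edge; it hangs 17 mm above the bench: room for two packing plates laid on each other, with 1 mm or less to spare. The way to it is open from the front, along the mixer's x axis
- press_spot (a point): top of the dark screw head on the base plate right above the stub, 43.5 mm above the bench: the corner to press on, straight down with closed fingers and more than 4 N (6 to 12 N is ample)
- photometer: beige bench photometer, fixed, 360 x 400 x 220 mm (x, y, z), origin under its centre; it stands close behind the packing plates and left of the mixer, in the way of a hand or plate swung round to the mixer: pass in front of it or high above
- packing_1: loose red plastic packing plate, 140 x 50 x 8 mm (its x, y, z), 50 to 80 g, both ends rounded, a 12 mm hole near the -x end; origin at the centre of its underside. The three are alike: use any, either end first. They lie flat on the bench with their x axis within 0.3 rad of world x
- packing_2: loose red plastic packing plate, 140 x 50 x 8 mm (its x, y, z), 50 to 80 g, both ends rounded, a 12 mm hole near the -x end; origin at the centre of its underside. The three are alike: use any, either end first. They lie flat on the bench with their x axis within 0.3 rad of world x
- packing_3: loose red plastic packing plate, 140 x 50 x 8 mm (its x, y, z), 50 to 80 g, both ends rounded, a 12 mm hole near the -x end; origin at the centre of its underside. The three are alike: use any, either end first. They lie flat on the bench with their x axis within 0.3 rad of world x

How it is judged (in metres and radians):
On the way, in this order (a step that is already met when the one before it is completed fails the run):
1. one packing plate lies on the bench under the bare stub (((x of stub in the frame of packing_1 between -0.055 and 0.055 m and y of stub in the frame of packing_1 between -0.015 and 0.015 m and z of stub in the frame of packing_1 between 0.0135 and 0.0185 m) or (x of stub in the frame of packing_2 between -0.055 and 0.055 m and y of stub in the frame of packing_2 between -0.015 and 0.015 m and z of stub in the frame of packing_2 between 0.0135 and 0.0185 m) or (x of stub in the frame of packing_3 between -0.055 and 0.055 m and y of stub in the frame of packing_3 between -0.015 and 0.015 m and z of stub in the frame of packing_3 between 0.0135 and 0.0185 m))), for 0.2 s.
2. a second plate lies on it under the stub and fills the gap (((x of stub in the frame of packing_1 between -0.055 and 0.055 m and y of stub in the frame of packing_1 between -0.015 and 0.015 m and z of stub in the frame of packing_1 between 0.0135 and 0.0185 m) or (x of stub in the frame of packing_2 between -0.055 and 0.055 m and y of stub in the frame of packing_2 between -0.015 and 0.015 m and z of stub in the frame of packing_2 between 0.0135 and 0.0185 m) or (x of stub in the frame of packing_3 between -0.055 and 0.055 m and y of stub in the frame of packing_3 between -0.015 and 0.015 m and z of stub in the frame of packing_3 between 0.0135 and 0.0185 m)) and ((x of stub in the frame of packing_1 between -0.055 and 0.055 m and y of stub in the frame of packing_1 between -0.015 and 0.015 m and z of stub in the frame of packing_1 between 0.006 and 0.0105 m) or (x of stub in the frame of packing_2 between -0.055 and 0.055 m and y of stub in the frame of packing_2 between -0.015 and 0.015 m and z of stub in the frame of packing_2 between 0.006 and 0.0105 m) or (x of stub in the frame of packing_3 between -0.055 and 0.055 m and y of stub in the frame of packing_3 between -0.015 and 0.015 m and z of stub in the frame of packing_3 between 0.006 and 0.0105 m))), for 0.2 s.
3. the corner above the stub is pressed down with more than 4 N and does not rock (all of step 2 and contact force between the fingers and mixer above 4 N and horizontal distance between the grasp point and press_spot below 0.03 m and angle between mixer's own z axis and vertical below 0.015 rad), for 0.1 s.
At the end, for the whole second after the job is handed in: Two packing plates lie one on the other under the stub: its centre within 55 mm of each plate's middle lengthwise and 15 mm of its centre line, its underside under 2.5 mm above the upper plate. Mixer level within 0.012 rad, at rest, under 30 mm from where it stood (all of step 2 and angle between mixer's own z axis and vertical below 0.012 rad and distance of mixer from where it was at the start of the episode below 0.03 m and linear speed of mixer below 0.01 m/s); the robot touches nothing.
It also fails if it takes over 72 s, if anything falls off the work surface, if the arm or the gripper's body presses on something with over 40 N, if the wrist force passes 120 N, or if a joint passes its speed limit or range.

## Robot

A 6-joint arm with a two-finger parallel gripper is mounted at the origin on a cart in front of the work surface, level with it; the furniture and walls round the work are solid. World frame = base frame: x ahead of the robot, y to its left, z up, the work surface at z = 0. Lengths are in m, angles in degrees, forces in N, time in s.
With the tool pointing down it reaches from about 0.35 to 0.85 m from the base axis. Payload 8.1 kg.
Tool frame: the origin (TCP) lies midway between the tips of the shut fingers; the grasp point (between the pads) lies 19 mm behind it; z points along the fingers, y is the line along which they close (so a half turn about z gives the same grasp; the last joint's range is limited). The gripper opens to 93 mm and grips with 3 to 60 N. Pads are 15 mm wide; open, the fingers measure 128 mm over their backs; the gripper's body (75 mm by 188 mm) begins 65 mm behind the grasp point.
Start: joints at [-4.893, 7.471, 85.268, -0, 87.261, -4.893], TCP at [0.6, 0, 0.219] pointing down, gripper open.
Joint ranges: [-169.43, 169.43], [-51.17, 129.36], [1.28, 143.12], [-76.62, 256.62], [0, 156.53], [-152.29, 152.29]. Speed limits (degrees/s): [136.94, 136.94, 159.86, 180, 180, 180].

## Interface

Orientations are given as [roll, pitch, yaw] about the fixed x, y, z axes, in that order (R = Rz(yaw) Ry(pitch) Rx(roll)).
In Python, from station import bot gives the robot as it stands.
- The arm moves only by the tool servo_tool, never from a script. Its argument "commands" is a list that holds one entry, the list of rows, each a list of 5 numbers: the opening, from -1 (shut) to 1 (fully open), then the shift along the tool's x, y, z in cm, then the turn about the tool's z in rad. A call has 1 to 20 rows; each row is the pose to reach, as a shift and turn from the pose commanded when the call began, along the tool's axes at that moment; what a row does not reach only later rows make up. A row lasts 1/10 s, in which the tool goes at most 50 mm and 8.59 degrees, less where a joint would pass 70% of its speed; a pose out of reach is approached as far as the arm can. A call with a gripper value outside its range is refused whole. The fingers move at their own pace and stop on an object; the grip force is fixed at half the most. Time passes only in rows, so rows that repeat a pose let the fingers close. It gives the time, the measured TCP pose, the force, the opening and the grip force at its end, in the units of the state.
- bot.observe(): the state, without advancing time (a new reading comes with each control period).
- bot.camera(name): name is "scene" or "side" or "wrist"; returns the picture (480x640x3 uint8, blue, green, red); there is no depth.
- bot.calibration(name): a dict with "K" (3x3 intrinsics, pixels), "k1" (the pictures are not rectified: a ray, as slopes to the right and down, at radius r is drawn at 1 + k1 r^2 times it, then the intrinsics apply), "R" (3x3) and "t" (3): a world point X has camera coordinates R X + t. Camera axes: x right, y down, z forward; pixel columns grow to the right and rows downward; lengths in m; the calibration is good to about 2 mm. A picture is of the moment at which its call begins: read the wrist's pose just before it. calibration takes no time and is no camera call; for the wrist camera it gives the pose at the moment of the call.
- bot.close_job(): hands the job in; it is judged then, once.
The state is a dict: "clock": time; "joint_pos": joint angles; "joint_velocities": joint speeds; "tau": joint torques, N m; "tcp_pos": TCP position; "tool_rot": TCP orientation; "force": force on the tool from outside, world axes, zero at the start; "torque": the same for the moment, N m; "gripper_width": opening from 0.0 (shut) to 1.0 (fully open); "gripper_force": force on a finger pad.
Only numpy, scipy, OpenCV 4.12 (cv2) and the standard library are available. Lean on these libraries where they do the work, as an engineer would, in place of code of your own. Each camera call takes 0.05 s, during which the arm holds its last target. There are 200 camera calls.

## Working session

There is one attempt and no reset: what is moved stays moved. The work goes in short steps, Python scripts to look and compute and a tool call to move; the robot and the scene stay as the last step left them, time stands still between calls to the robot, and variables do not carry over. Pictures are saved under pics/ and viewed, at most 10 in all, crops included, and the job is handed in when it is done.

Besides the shell and the picture viewer there is one more tool, called after "Call:" in YAML: its name, and indented under it one key for each argument. servo_tool: Moves the arm, as the interface text tells. Its arguments: {"type":"object","properties":{"commands":{"type":"array"}},"required":["commands"]}

```bash
ls; mkdir -p pics
cat > h.py <<'E'
import numpy as np, cv2
from station import bot
def und(name,uv,c=None):
    c=c or bot.calibration(name); K=np.array(c["K"]); 
    d=(np.atleast_2d(uv).astype(float)-K[:2,2])/[K[0,0],K[1,1]]
    s=d.copy()
    for _ in range(30): s=d/(1+c["k1"]*(s**2).sum(1,keepdims=True))
    return s,c
def rays(name,uv,c=None):
    s,c=und(name,uv,c); R=np.array(c["R"]); t=np.array(c["t"])
    return -R.T@t, np.c_[s,np.ones(len(s))]@R
def plane(name,uv,z,c=None):
    o,d=rays(name,uv,c); return o+d*((z-o[2])/d[:,2])[:,None]
def proj(c,X):
    p=np.atleast_2d(X)@np.array(c["R"]).T+np.array(c["t"]); s=p[:,:2]/p[:,2:]
    s=s*(1+c["k1"]*(s**2).sum(1,keepdims=True)); K=np.array(c["K"]); return s*[K[0,0],K[1,1]]+K[:2,2]
def tri(l):
    A=0;b=0
    for o,d in l:
        d=d/np.linalg.norm(d);P=np.eye(3)-np.outer(d,d);A=A+P;b=b+P@o
    X=np.linalg.solve(A,b); return X,[np.linalg.norm((np.eye(3)-np.outer(d,d)/(d@d))@(X-o)) for o,d in l]
def red(img):
    h=cv2.cvtColor(img,cv2.COLOR_BGR2HSV)
    return (((h[...,0]<10)|(h[...,0]>170))&(h[...,1]>120)&(h[...,2]>60)).astype(np.uint8)*255
E
python3 - <<'E'
from h import *
s=bot.observe();print(s)
im=[]
for n in("scene","side","wrist"):
    c=bot.calibration(n);print(n,c)
    i=bot.camera(n);cv2.imwrite(f"pics/{n}0.png",i);im.append(i)
E
```

```text
pics
{'clock': 0.0, 'joint_pos': array([-4.89237903e+00,  7.51609239e+00,  8.53288378e+01, -7.30363849e-04,
        8.72606189e+01, -4.89233107e+00]), 'joint_velocities': array([ 0.00965324, -0.03998748,  0.03780508, -0.03388532,  0.08322106,
        0.04947959]), 'tau': array([-1.61290725e-03, -5.59853125e+01, -4.91755986e+01,  7.67333270e-02,
        3.59135563e-02, -2.97389461e-04]), 'tcp_pos': array([5.99435386e-01, 7.29741358e-05, 2.17581413e-01]), 'tool_rot': array([-1.79894773e+02, -8.27478456e-03,  8.99999800e+01]), 'force': array([1.19119788, 1.4105978 , 0.23401117]), 'torque': array([0.03433685, 0.04418917, 0.0098668 ]), 'gripper_force': 0.0, 'gripper_width': 0.999505066691305}
scene {'K': array([[535.28542805,   0.        , 321.76143663],
       [  0.        , 535.28542805, 240.67679537],
       [  0.        ,   0.        ,   1.        ]]), 'k1': -0.11656288669204443, 'R': array([[ 0.61514691, -0.78831834, -0.01218499],
       [-0.46596959, -0.35105536, -0.81217761],
       [ 0.6359769 ,  0.50528638, -0.58328299]]), 't': array([-0.32193955,  0.33382095,  1.24494023])}
side {'K': array([[455.41739115,   0.        , 320.51553057],
       [  0.        , 455.41739115, 235.91395269],
       [  0.        ,   0.        ,   1.        ]]), 'k1': 0.021940146931704117, 'R': array([[ 0.98451974,  0.17523542,  0.00366362],
       [ 0.14535021, -0.8045788 , -0.57578318],
       [-0.09794994,  0.56740242, -0.81759422]]), 't': array([-0.58581833,  0.01273597,  1.36307036])}
wrist {'K': array([[332.44763334,   0.        , 313.71146435],
       [  0.        , 332.44763334, 241.38780716],
       [  0.        ,   0.        ,   1.        ]]), 'k1': -0.01299771259426143, 'R': array([[ 9.99998845e-01,  1.30145907e-03, -7.84499827e-04],
       [ 1.46327799e-03, -9.63952874e-01,  2.66069006e-01],
       [-4.09942943e-04, -2.66069847e-01, -9.63953665e-01]]), 't': array([-0.599265  , -0.03215261,  0.38941413])}
```

View images.

View pics/scene0.png

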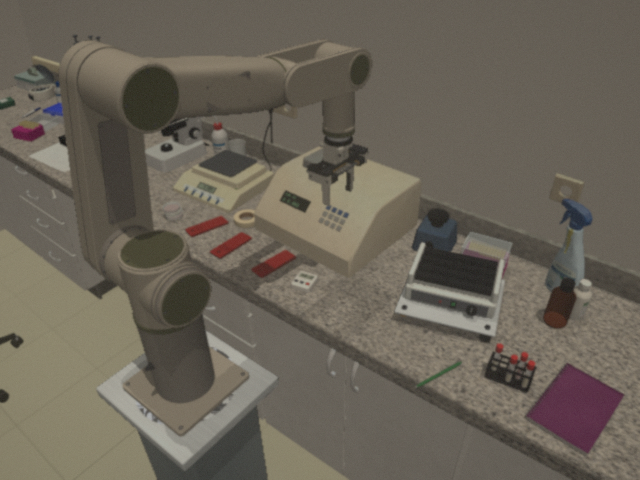

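View pics/side0.png

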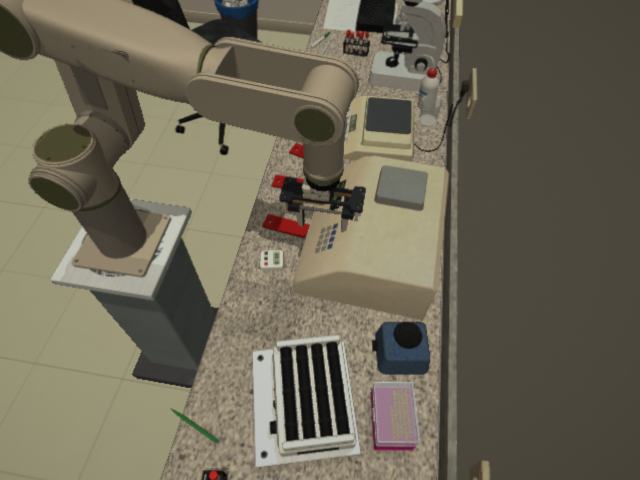

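Run:
```python
from h import *
for n in("scene","side"):
    i=cv2.imread(f"pics/{n}0.png");m=red(i)
    cs,_=cv2.findContours(m,cv2.RETR_EXTERNAL,cv2.CHAIN_APPROX_NONE)
    for c in cs:
        if cv2.contourArea(c)<60: continue
        P=plane(n,c[:,0,:],.008)
        r=cv2.minAreaRect((P[:,:2]*1000).astype(np.float32))
        print(n,cv2.boundingRect(c),P[:,:2].mean(0).round(3),r)
    g=cv2.cvtColor(i,cv2.COLOR_BGR2GRAY)
print(plane("side",[[261,357],[264,454],[253,350],[256,464],[357,455]],.04).round(3))
print(plane("scene",[[486,338],[404,311],[399,306],[494,335]],.04).round(3))
a=cv2.imread("pics/scene0.png")[225:350,385:525];b=cv2.imread("pics/side0.png")[330:480,235:375]
cv2.imwrite("pics/mx.png",np.hstack([cv2.resize(a,None,fx=3,fy=3,interpolation=2)[:375,:400],cv2.resize(b,None,fx=2.85,fy=2.85,interpolation=2)[:375,:400]]))
```

```text
scene (545, 311, 21, 16) [ 0.73  -0.627] ((730.0968017578125, -626.0733642578125), (54.09880065917969, 56.10188674926758), 88.97928619384766)
scene (252, 250, 43, 27) [0.46  0.134] ((460.59539794921875, 133.48611450195312), (51.81330871582031, 135.78982543945312), 82.05867004394531)
scene (211, 233, 40, 25) [0.447 0.304] ((447.91015625, 304.384521484375), (51.279136657714844, 136.46498107910156), 87.9522933959961)
scene (186, 217, 41, 19) [0.471 0.447] ((472.3042297363281, 446.9603576660156), (52.401248931884766, 134.1063690185547), 73.54660034179688)
side (209, 470, 10, 10) [ 0.456 -0.554] ((456.665771484375, -552.6885986328125), (20.10615348815918, 17.317846298217773), 9.848050117492676)
side (262, 214, 48, 24) [0.464 0.133] ((463.4569091796875, 133.99505615234375), (54.98390579223633, 138.3888397216797), 82.78351593017578)
side (272, 175, 15, 13) [0.401 0.307] ((399.97113037109375, 306.2157897949219), (54.21181106567383, 37.92250061035156), 84.09718322753906)
side (289, 143, 15, 15) [0.434 0.456] ((437.3197021484375, 459.1182861328125), (56.65719223022461, 56.741294860839844), 75.17266082763672)
[[ 0.499 -0.291  0.04 ]
 [ 0.559 -0.499  0.04 ]
 [ 0.475 -0.277  0.04 ]
 [ 0.547 -0.521  0.04 ]
 [ 0.758 -0.466  0.04 ]]
[[ 0.521 -0.514  0.04 ]
 [ 0.484 -0.301  0.04 ]
 [ 0.492 -0.281  0.04 ]
 [ 0.542 -0.526  0.04 ]]
```

View pics/mx.png

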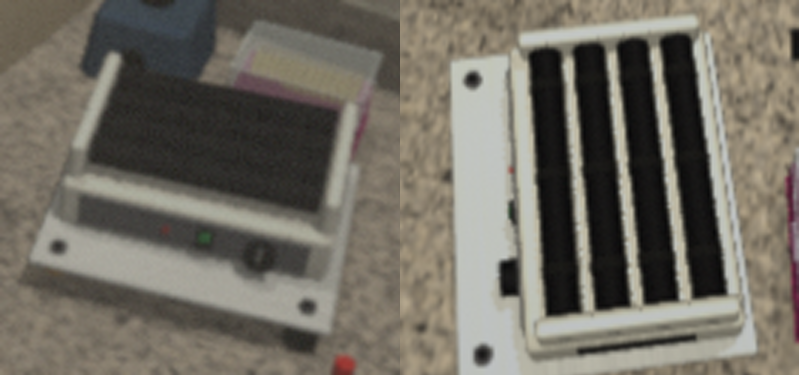

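Run:
```python
from h import *
for a,b in(((404.3,307),(260.3,357.7)),((487.3,327.3),(264.1,454.2))):
    (o,d),(p,e)=rays("scene",[a]),rays("side",[b]);print(tri([(o,d[0]),(p,e[0])]))
print(plane("side",[[297,292],[430,311]],0).round(3), plane("scene",[[350,267]],0).round(3))
```

```text
(array([ 0.49754384, -0.29335317,  0.03968555]), [np.float64(0.0005045385225953058), np.float64(0.0005045385225953106)])
(array([ 0.55944668, -0.49976386,  0.03821898]), [np.float64(0.0004443473639555993), np.float64(0.000444347363955521)])
[[ 0.543 -0.08   0.   ]
 [ 0.908 -0.072  0.   ]] [[ 0.59  -0.055  0.   ]]
```

Call:
servo_tool:
  commands:
    - [[1, 14, -19, 0, 1.71], [1, 14, -19, 0, 1.71], [1, 14, -19, 0, 1.71], [1, 14, -19, 0, 1.71], [1, 14, -19, 0, 1.71], [1, 14, -19, 0, 1.71], [1, 14, -19, 0, 1.71], [1, 14, -19, 0, 1.71], [1, 14, -19, 0, 1.71], [1, 14, -19, 0, 1.71], [1, 14, -19, 0, 1.71], [1, 14, -19, 0, 1.71], [1, 14, -19, 0, 1.71], [1, 14, -19, 0, 1.71], [1, 14, -19, 0, 1.71]]

```text
clock: 1.65
tcp_pos: [0.4099, 0.14, 0.2185]
tool_rot: [180.0, 0.0, -7.9]
force: [0.3, 0.1, -0.1]
gripper_width: 1.001
gripper_force: 0.0
```

Run:
```python
from h import *
s=bot.observe();c=bot.calibration("wrist");i=bot.camera("wrist");cv2.imwrite("pics/w1.png",i)
print(s["tcp_pos"],s["tool_rot"],-np.array(c["R"]).T@c["t"])
cs,_=cv2.findContours(red(i),cv2.RETR_EXTERNAL,cv2.CHAIN_APPROX_NONE)
for k in cs:
    if cv2.contourArea(k)<300: continue
    P=plane("wrist",k[:,0,:],.008,c)
    r=cv2.minAreaRect((P[:,:2]*1000).astype(np.float32))
    print(cv2.boundingRect(k),r)
cv2.imwrite("pics/w1.png",i)
```

```text
[0.40993329 0.13999625 0.2185318 ] [ 1.79996183e+02  1.10317297e-02 -7.88190371e+00] [0.48271705 0.12951678 0.38428864]
(126, 135, 71, 125) ((451.91949462890625, 307.4146728515625), (53.14262390136719, 138.57423400878906), 88.2945556640625)
(8, 130, 57, 126) ((476.92559814453125, 448.735107421875), (56.159725189208984, 138.77157592773438), 73.91320037841797)
(285, 102, 48, 128) ((463.80889892578125, 137.55325317382812), (50.42680358886719, 137.6730499267578), 82.3511734008789)
```

View pics/w1.png

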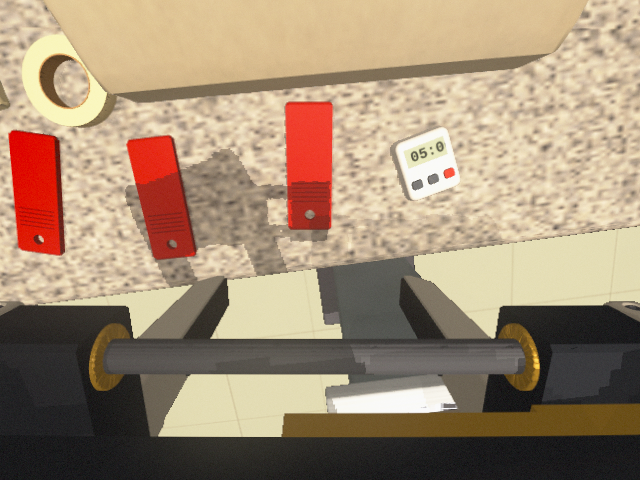

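Call:
servo_tool:
  commands:
    - [[1, 0.1, -0.3, 10, 0], [1, 0.1, -0.3, 10, 0], [1, 0.1, -0.3, 10, 0], [1, 0.1, -0.3, 10, 0], [1, 0.1, -0.3, 10, 0]]

```text
clock: 2.2
tcp_pos: [0.4132, 0.1432, 0.1216]
tool_rot: [-179.9, -0.2, -8.0]
force: [0.4, -0.0, 1.1]
gripper_width: 1.0
gripper_force: 0.0
```

Run:
```python
from h import *
s=bot.observe();c=bot.calibration("wrist");i=bot.camera("wrist");cv2.imwrite("pics/w2.png",i)
print(s["tcp_pos"],s["tool_rot"])
np.save("c2.npy",c,allow_pickle=True)
def blobs(i):
    cs,_=cv2.findContours(red(i),cv2.RETR_EXTERNAL,cv2.CHAIN_APPROX_NONE)
    return [k for k in cs if cv2.contourArea(k)>300]
for k in blobs(i):
    for z in(.004,.008,.012):
        P=plane("wrist",k[:,0,:],z,c); print(z,cv2.boundingRect(k),cv2.minAreaRect((P[:,:2]*1000).astype(np.float32)))
# height: plate A centroid, scene + side + wrist
def cen(k): m=cv2.moments(k); return (m["m10"]/m["m00"],m["m01"]/m["m00"])
R=[]
for n,box in(("scene",(252,250)),("side",(262,214))):
    for k in blobs(cv2.imread(f"pics/{n}0.png")):
        if cv2.boundingRect(k)[:2]==box: o,d=rays(n,[cen(k)]);R.append((o,d[0]));
k=min(blobs(i),key=lambda k:abs(cen(k)[0]-320));o,d=rays("wrist",[cen(k)],c);R.append((o,d[0]));print(len(R))
if len(R)>1:
  print(tri(R)); print(tri(R[::2]))
```

```text
[0.41320412 0.14323433 0.12155015] [-179.92504402   -0.20325186   -7.95478057]
0.004 (67, 135, 99, 162) ((451.379150390625, 309.28717041015625), (54.9627685546875, 140.0543670654297), 88.13923645019531)
0.008 (67, 135, 99, 162) ((451.858154296875, 306.7933349609375), (54.18751525878906, 138.07875061035156), 88.13923645019531)
0.012 (67, 135, 99, 162) ((452.33721923828125, 304.29949951171875), (53.41220474243164, 136.10321044921875), 88.13922882080078)
0.004 (279, 89, 65, 169) ((463.9045715332031, 137.41305541992188), (51.18519592285156, 139.13784790039062), 82.40741729736328)
0.008 (279, 89, 65, 169) ((464.20703125, 137.34359741210938), (50.46320343017578, 137.17523193359375), 82.40741729736328)
0.012 (279, 89, 65, 169) ((464.5093994140625, 137.27413940429688), (49.741207122802734, 135.212646484375), 82.40741729736328)
3
(array([0.46470989, 0.13709215, 0.00256157]), [np.float64(0.0016627696211663839), np.float64(0.0037850710685982973), np.float64(0.004886686796806036)])
(array([ 4.67640863e-01,  1.38657801e-01, -8.36612682e-05]), [np.float64(0.002636934079175372), np.float64(0.0026369340791752)])
```

Call:
servo_tool:
  commands:
    - [[1, 0.1, 0, 5, 0], [1, 0.1, 0, 9, 0], [1, 0.1, 0, 11, 0], [1, 0.1, 0, 11.6, 0], [1, 0.1, 0, 11.6, 0], [1, 0.1, 0, 11.6, 0]]

```text
clock: 2.85
tcp_pos: [0.4145, 0.1432, 0.005]
tool_rot: [-179.9, -0.2, -8.0]
force: [0.9, 0.0, 0.3]
gripper_width: 1.001
gripper_force: 0.0
```

Call:
servo_tool:
  commands:
    - [[1, 0, 0, 0.2, 0], [1, 0, 0, 0.2, 0], [-1, 0, 0, 0.2, 0], [-1, 0, 0, 0.2, 0], [-1, 0, 0, 0.2, 0], [-1, 0, 0, 0.2, 0], [-1, 0, 0, 0.2, 0], [-1, 0, 0, 0.2, 0], [-1, 0, 0, 0.2, 0], [-1, 0, 0, 0.2, 0], [-1, 0, 0, 0.2, 0], [-1, 0, 0, 0.2, 0]]

```text
clock: 4.05
tcp_pos: [0.4123, 0.1427, 0.0006]
tool_rot: [180.0, 0.0, -8.0]
force: [-0.9, -0.2, 0.3]
gripper_width: 0.535
gripper_force: 30.0
```

Call:
servo_tool:
  commands:
    - [[-1, 0, 0, -4, 0], [-1, -1, 0, -8, 0], [-1, -1.5, 4, -8, 0], [-1, -1.5, 9, -8, -0.1], [-1, -1.2, 13, -8, -0.14], [-1, -1, 17, -8, -0.18], [-1, -0.8, 21, -8, -0.22], [-1, -0.6, 25, -8, -0.26], [-1, -0.5, 29, -8, -0.3], [-1, -0.5, 33, -8, -0.34], [-1, -0.5, 37, -8, -0.38], [-1, -0.5, 41, -8, -0.43], [-1, -0.5, 45, -8, -0.43], [-1, -0.5, 47.5, -8, -0.43], [-1, -0.5, 48.9, -8, -0.43], [-1, -0.5, 48.9, -8, -0.43], [-1, -0.5, 48.9, -8, -0.43], [-1, -0.5, 48.9, -8, -0.43], [-1, -0.5, 48.9, -8, -0.43]]

```text
clock: 5.95
tcp_pos: [0.34, -0.3397, 0.0806]
tool_rot: [-180.0, -0.0, 16.7]
force: [0.0, 0.0, 0.4]
gripper_width: 0.537
gripper_force: 30.0
```

```bash
cat > look.py <<'E'
from h import *
import sys
s=bot.observe();c=bot.calibration("wrist");i=bot.camera("wrist")
print(s["tcp_pos"],s["tool_rot"],s["force"].round(1),s["gripper_width"])
cv2.imwrite(f"pics/{sys.argv[1]}.png",i)
p=s["tcp_pos"]; a=np.radians(s["tool_rot"][2]); z=float(sys.argv[2])
cs,_=cv2.findContours(red(i),cv2.RETR_EXTERNAL,cv2.CHAIN_APPROX_NONE)
for k in cs:
    if cv2.contourArea(k)<1000: continue
    P=plane("wrist",k[:,0,:],z,c)
    print(cv2.boundingRect(k),cv2.minAreaRect((P[:,:2]*1000).astype(np.float32)))
S=np.array([.4975,-.2934,.0435]);print("spot px",proj(c,S))
g=cv2.cvtColor(i,cv2.COLOR_BGR2GRAY)
x,y=proj(c,S)[0].astype(int)
if 20<x<620 and 20<y<460:
    w=g[y-20:y+21,x-20:x+21]; m=((w<70)*255).astype(np.uint8)
    n,l,st,ce=cv2.connectedComponentsWithStats(m)
    for q in range(1,n):
        if st[q,4]>15: px=ce[q]+[x-20,y-20]; print("dark",px.round(1),st[q].tolist(),plane("wrist",[px],.0435,c).round(4))
E
python3 look.py w3 .087
```

```text
[ 0.33995445 -0.33972702  0.0805992 ] [-1.79987621e+02 -2.74112486e-03  1.67467933e+01] [0.  0.  0.4] 0.5365516643111683
(250, 34, 117, 291) ((389.7663879394531, -323.85113525390625), (137.27349853515625, 50.59721374511719), 18.177799224853516)
spot px [[315.23485314 -30.33610185]]
```

Call:
servo_tool:
  commands:
    - [[-1, 2, 0, 0, 0], [-1, 4, 0, 0, 0], [-1, 4, 0, 0, 0], [-1, 4, 0, 0, 0]]

```text
clock: 6.4
tcp_pos: [0.378, -0.3288, 0.0806]
tool_rot: [-180.0, 0.0, 16.8]
force: [-0.7, 0.2, -0.5]
gripper_width: 0.533
gripper_force: 30.0
```

```bash
python3 look.py w4 .087
```

```text
[ 0.37802282 -0.32883341  0.08060096] [-1.79990973e+02  2.04869836e-02  1.67643662e+01] [-0.7  0.2 -0.5] 0.5328557066995335
(250, 34, 116, 291) ((427.81207275390625, -312.9350891113281), (137.2498321533203, 50.4734992980957), 18.090333938598633)
spot px [[314.13441024  53.50499222]]
```

View pics/w4.png

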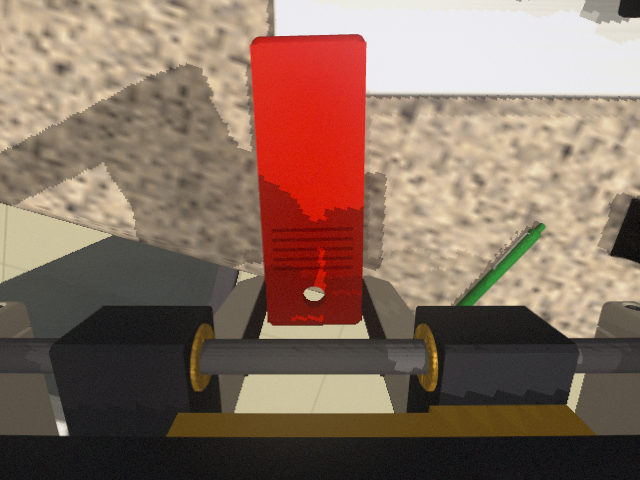

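Run:
```python
from h import *
c=bot.calibration("wrist");i=cv2.imread("pics/w4.png")
h=cv2.cvtColor(i,cv2.COLOR_BGR2HSV);w=((h[...,1]<25)&(h[...,2]>200))
L=[];F=[]
for r in range(3,32):
    cc=np.where(w[r,200:400])[0]; L.append((200+cc[0]-.5,r))
for q in range(380,620,10):
    rr=np.where(w[:130,q])[0]; F.append((q,rr[-1]+.5))
for n,l in(("L",L),("F",F)):
    P=plane("wrist",np.array(l),.038,c)[:,:2]; vx,vy,x,y=cv2.fitLine(P.astype(np.float32),2,0,.01,.01).ravel()
    print(n,np.degrees(np.arctan2(vy,vx)),x,y)
    a=np.radians(16.7);u=np.array([np.cos(a),np.sin(a)]);v=np.array([-u[1],u[0]])
    S=np.array([.4975,-.2934]); print("S minus edge along u,v mm",((S-[x,y])@u*1000).round(1),((S-[x,y])@v*1000).round(1))
```

```text
L 18.355541 0.5095671 -0.26714668
S minus edge along u,v mm -19.1 -21.7
F -73.18807 0.5091459 -0.4002613
S minus edge along u,v mm 19.6 105.7
```

Call:
servo_tool:
  commands:
    - [[-1, -4, 0, 0, 0.02], [-1, -4, 0, 4, 0.02], [-1, -4, 0, 7.5, 0.02], [-1, -4, 0, 7.6, 0.02], [-1, -4, 0, 7.6, 0.02], [-1, -2, 0, 7.6, 0.02], [-1, 0, 0, 7.6, 0.02], [-1, 1.5, 0, 7.6, 0.02], [-1, 3, 0, 7.6, 0.02], [-1, 4.2, 0, 7.6, 0.02], [-1, 4.2, 0, 7.6, 0.02], [-1, 4.2, 0, 7.8, 0.02], [-1, 4.2, 0, 7.95, 0.02], [-1, 4.2, 0, 7.95, 0.02]]

```text
clock: 7.85
tcp_pos: [0.4173, -0.3172, 0.0006]
tool_rot: [-179.9, 0.0, 15.5]
force: [0.2, -0.1, -0.9]
gripper_width: 0.535
gripper_force: 30.0
```

Release, rise, and look.

Call:
servo_tool:
  commands:
    - [[1, 0, 0, 0, 0], [1, 0, 0, 0, 0], [1, 0, 0, 0, 0], [1, 0, 0, 0, 0], [1, 0, 0, -4, 0], [1, 0, 0, -8, 0], [1, 0, 0, -11, 0], [1, 0, 0, -12, 0], [1, 0, 0, -12, 0], [1, 0, 0, -12, 0]]

```text
clock: 8.85
tcp_pos: [0.4176, -0.3168, 0.1196]
tool_rot: [-179.9, 0.1, 15.5]
force: [-1.4, 0.4, -0.5]
gripper_width: 1.0
gripper_force: 0.0
```

```bash
python3 look.py w5 .008
```

```text
[ 0.41755328 -0.31682518  0.11964693] [-1.79916097e+02  5.23400837e-02  1.55133273e+01] [-1.4  0.4 -0.5] 0.9998878887370393
(283, 163, 62, 94) ((439.98980712890625, -311.05126953125), (79.410400390625, 50.16682815551758), 16.14238929748535)
spot px [[311.63738071 135.10515331]]
```

View pics/w5.png

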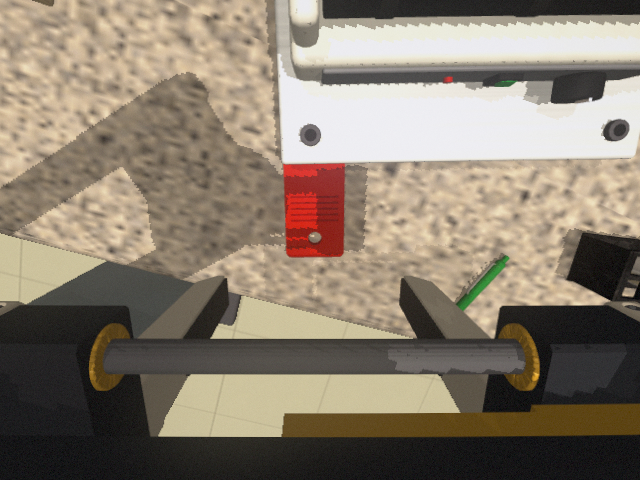

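Call:
servo_tool:
  commands:
    - [[1, 1.2, -5, 0, 0], [1, 15.2, -60.7, 0, 0.3], [1, 15.2, -60.7, 0, 0.3], [1, 15.2, -60.7, 0, 0.3], [1, 15.2, -60.7, 0, 0.3], [1, 15.2, -60.7, 0, 0.3], [1, 15.2, -60.7, 0, 0.3], [1, 15.2, -60.7, 0, 0.3], [1, 15.2, -60.7, 0, 0.3], [1, 15.2, -60.7, 0, 0.3], [1, 15.2, -60.7, 0, 0.3], [1, 15.2, -60.7, 0, 0.3], [1, 15.2, -60.7, 0, 0.3], [1, 15.2, -60.7, 0, 0.3], [1, 15.2, -60.7, 0, 0.3], [1, 15.2, -60.7, 0, 0.3], [1, 15.2, -60.7, 0, 0.3], [1, 15.2, -60.7, 0, 0.3]]

```text
clock: 10.7
tcp_pos: [0.4025, 0.3071, 0.121]
tool_rot: [180.0, 0.0, -1.8]
force: [0.4, 0.7, 0.1]
gripper_width: 1.004
gripper_force: 0.0
```

```bash
python3 look.py w6 .008
```

```text
[0.40249403 0.30714799 0.12103045] [ 1.79991539e+02  2.04730015e-03 -1.76809381e+00] [0.4 0.7 0.1] 1.003867466978012
(277, 90, 64, 170) ((452.1284484863281, 309.1097717285156), (50.39520263671875, 137.88653564453125), 88.14979553222656)
(96, 57, 84, 183) ((477.0921936035156, 450.1158142089844), (53.374229431152344, 138.15841674804688), 73.51568603515625)
spot px [[1114.40943842  104.0112534 ]]
```

Call:
servo_tool:
  commands:
    - [[1, 0, -0.3, 5, 0], [1, 0, -0.3, 9, 0], [1, 0, -0.3, 11.5, 0], [1, 0, -0.3, 11.9, 0], [1, 0, -0.3, 11.9, 0], [-1, 0, -0.3, 11.9, 0], [-1, 0, -0.3, 11.9, 0], [-1, 0, -0.3, 11.9, 0], [-1, 0, -0.3, 11.9, 0], [-1, 0, -0.3, 11.9, 0], [-1, 0, -0.3, 11.9, 0], [-1, 0, -0.3, 11.9, 0], [-1, 0, -0.3, 11.9, 0], [-1, 0, -0.3, 11.9, 0], [-1, 0, -0.3, 11.9, 0]]

```text
clock: 12.25
tcp_pos: [0.4024, 0.3112, 0.0022]
tool_rot: [-180.0, -0.0, -1.7]
force: [-1.2, -0.8, 1.7]
gripper_width: 0.531
gripper_force: 30.0
```

Call:
servo_tool:
  commands:
    - [[-1, 0, 0, -4, 0], [-1, -1.5, 0, -8, 0], [-1, -2.8, 5, -8, 0], [-1, -2.8, 64.9, -8, -0.32], [-1, -2.8, 64.9, -8, -0.32], [-1, -2.8, 64.9, -8, -0.32], [-1, -2.8, 64.9, -8, -0.32], [-1, -2.8, 64.9, -8, -0.32], [-1, -2.8, 64.9, -8, -0.32], [-1, -2.8, 64.9, -8, -0.32], [-1, -2.8, 64.9, -8, -0.32], [-1, -2.8, 64.9, -8, -0.32], [-1, -2.8, 64.9, -8, -0.32], [-1, -2.8, 64.9, -8, -0.32], [-1, -2.8, 64.9, -8, -0.32], [-1, -2.8, 64.9, -8, -0.32], [-1, -2.8, 64.9, -8, -0.32], [-1, -2.8, 64.9, -8, -0.32], [-1, -2.8, 64.9, -8, -0.32], [-1, -2.8, 64.9, -8, -0.32]]

```text
clock: 14.25
tcp_pos: [0.3557, -0.3353, 0.0821]
tool_rot: [-180.0, -0.0, 16.8]
force: [1.2, -0.2, 0.1]
gripper_width: 0.529
gripper_force: 30.0
```

```bash
python3 look.py w7 .087;  python3 - <<'E'
from h import *
i=cv2.imread("pics/w7.png"); c=bot.calibration("wrist")
k=max(cv2.findContours(red(i),0,1)[0],key=cv2.contourArea)
r=cv2.minAreaRect((plane("wrist",k[:,0,:],.087,c)[:,:2]*1000).astype(np.float32))
a=np.radians(16.7);u=np.array([np.cos(a),np.sin(a)]);v=np.array([-u[1],u[0]]);S=np.array([497.5,-293.4])
for n,p in(("plate",r[0]),("tcp",bot.observe()["tcp_pos"][:2]*1000)): print(n,(p-S)@u,(p-S)@v)
E
```

```text
[ 0.35571393 -0.33526228  0.08208472] [-1.79982199e+02 -3.63327918e-03  1.67650616e+01] [ 1.2 -0.2  0.1] 0.5288628156845662
(258, 43, 115, 285) ((403.350341796875, -321.4232482910156), (137.0200958251953, 50.48356246948242), 16.68299674987793)
spot px [[314.72052281   6.58546252]]
plate -98.26828101211784 -0.02412265817542547
tcp -147.8619155494583 0.4296098853572232
```

Call:
servo_tool:
  commands:
    - [[-1, 0, 0, 4, 0], [-1, 0, 0, 6.5, 0], [-1, 0.5, 0, 7, 0], [-1, 1, 0, 7.1, 0], [-1, 1, 0, 7.15, 0], [-1, 1, 0, 7.2, 0], [-1, 1, 0, 7.2, 0]]

```text
clock: 15.0
tcp_pos: [0.3657, -0.3344, 0.0113]
tool_rot: [179.9, -0.0, 16.7]
force: [0.1, 0.3, -0.6]
gripper_width: 0.535
gripper_force: 30.0
```

Call:
servo_tool:
  commands:
    - [[1, 0, 0, 0, 0], [1, 0, 0, 0, 0], [1, 0, 0, 0, 0], [1, 0, 0, 0, 0], [-1, 0, 0, 0, 0], [-1, 0, 0, 0, 0], [-1, 0, 0, 0, 0], [-1, 0, 0, 0, 0], [-1, 0, 0, 0, 0], [-1, 0, 0, 0, 0], [-1, 0, 0, 0, 0], [-1, 0, 0, 0, 0], [-1, 0, 0, 0, 0]]

```text
clock: 16.3
tcp_pos: [0.365, -0.3338, 0.0101]
tool_rot: [-180.0, 0.0, 16.7]
force: [-0.4, -0.4, -0.1]
gripper_width: 0.536
gripper_force: 30.0
```

```bash
python3 look.py w8 .016
```

```text
[ 0.36497873 -0.33382075  0.01012856] [-1.79997645e+02  3.40626860e-04  1.66628681e+01] [-0.4 -0.4 -0.1] 0.5363150164896965
(258, 27, 117, 301) ((415.9909362792969, -319.4217834472656), (142.30543518066406, 50.450401306152344), 16.14264488220215)
spot px [[310.73447844 -50.85221911]]
```

View pics/w8.png

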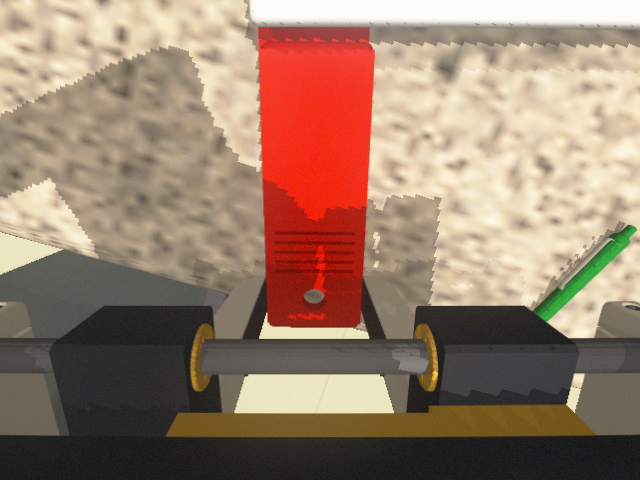

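Call:
servo_tool:
  commands:
    - [[-1, 0.5, 0, 0, 0], [-1, 1, 0, 0, 0], [-1, 1.5, 0, 0, 0], [-1, 2, 0, 0, 0], [-1, 2, 0, 0, 0]]

```text
clock: 16.85
tcp_pos: [0.3849, -0.3279, 0.0102]
tool_rot: [180.0, -0.0, 16.7]
force: [-0.3, 0.4, -0.0]
gripper_width: 0.535
gripper_force: 30.0
```

Call:
servo_tool:
  commands:
    - [[-1, 0.8, 0, 0, 0], [-1, 1.6, 0, 0, 0], [-1, 2.4, 0, 0, 0], [-1, 3.2, 0, 0, 0], [-1, 4, 0, 0, 0], [-1, 4.8, 0, 0, 0], [-1, 4.8, 0, 0, 0], [-1, 4.8, 0, 0, 0]]

```text
clock: 17.65
tcp_pos: [0.4304, -0.3142, 0.0101]
tool_rot: [180.0, -0.0, 16.7]
force: [0.2, -0.1, -0.2]
gripper_width: 0.535
gripper_force: 30.0
```

Release, rise, shut fingers, look.

Call:
servo_tool:
  commands:
    - [[1, 0, 0, 0, 0], [1, 0, 0, 0, 0], [1, 0, 0, 0, 0], [1, 0, 0, 0, 0], [1, 0, 0, -4, 0], [-1, 0, 0, -8, 0], [-1, 0, 0, -11, 0], [-1, 0, 0, -11, 0], [-1, 0, 0, -11, 0], [-1, 0, 0, -11, 0], [-1, 0, 0, -11, 0], [-1, 0, 0, -11, 0], [-1, 0, 0, -11, 0], [-1, 0, 0, -11, 0], [-1, 0, 0, -11, 0]]

```text
clock: 19.15
tcp_pos: [0.4301, -0.3143, 0.12]
tool_rot: [-180.0, 0.0, 16.7]
force: [0.8, -0.2, 0.2]
gripper_width: 0.153
gripper_force: 0.0
```

```bash
python3 look.py w9 .016; python3 -c "
from h import *
a=bot.camera('scene');cv2.imwrite('pics/scene9.png',a);w=cv2.imread('pics/w9.png')
cv2.imwrite('pics/v9.png',np.hstack([cv2.resize(a[250:370,385:525],(400,343),interpolation=2),cv2.resize(w,(400,300))[:343] if 0 else cv2.copyMakeBorder(cv2.resize(w,(400,300)),0,43,0,0,0)]))"
```

```text
[ 0.43008229 -0.31431435  0.11997678] [-1.79986241e+02  5.33098698e-03  1.66587375e+01] [ 0.8 -0.2  0.2] 0.15300352629713904
(284, 181, 62, 90) ((440.887451171875, -311.69573974609375), (75.8156509399414, 49.966651916503906), 15.685137748718262)
spot px [[312.16934817 154.05956904]]
```

View pics/v9.png

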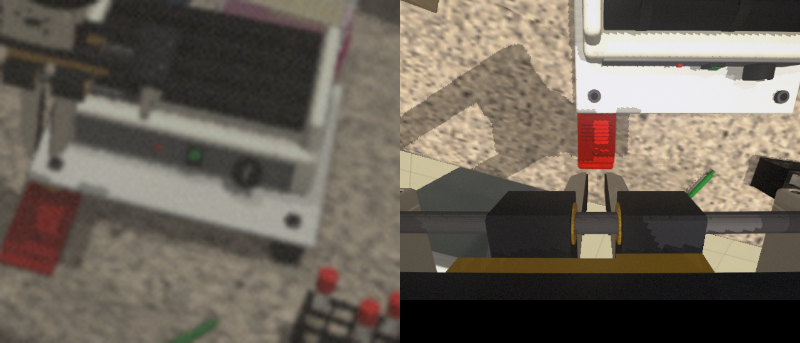

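Call:
servo_tool:
  commands:
    - [[-1, 3.5, 0, 0, 0], [-1, 7, 0, 0, 0], [-1, 7, 0, 3, 0], [-1, 7, 0, 6, 0], [-1, 7, 0, 7, 0], [-1, 7, 0, 7.2, 0], [-1, 7, 0, 7.2, 0], [-1, 7, 0, 7.2, 0]]

```text
clock: 20.05
tcp_pos: [0.4981, -0.2952, 0.05]
tool_rot: [179.9, -0.1, 16.6]
force: [-0.6, -0.6, 0.7]
gripper_width: 0.003
gripper_force: 0.0
```

Call:
servo_tool:
  commands:
    - [[-1, 0, 0, 0.1, 0], [-1, 0, 0, 0.2, 0], [-1, 0, 0, 0.3, 0], [-1, 0, 0, 0.3, 0]]

```text
clock: 20.45
tcp_pos: [0.4971, -0.2943, 0.0452]
tool_rot: [180.0, -0.0, 16.7]
force: [0.3, 0.2, -0.7]
gripper_width: 0.004
gripper_force: 0.0
```

Call:
servo_tool:
  commands:
    - [[-1, 0, 0, 0.1, 0], [-1, 0, 0, 0.15, 0], [-1, 0, 0, 0.2, 0], [-1, 0, 0, 0.25, 0], [-1, 0, 0, 0.25, 0]]

```text
clock: 20.95
tcp_pos: [0.497, -0.2942, 0.0429]
tool_rot: [-180.0, 0.0, 16.7]
force: [-3.0, 1.7, 5.5]
gripper_width: 0.007
gripper_force: 2.9
```

Call:
servo_tool:
  commands:
    - [[-1, 0, 0, 0.05, 0], [-1, 0, 0, 0.05, 0], [-1, 0, 0, 0.05, 0], [-1, 0, 0, 0.05, 0]]

```text
clock: 21.35
tcp_pos: [0.497, -0.2942, 0.0428]
tool_rot: [-180.0, 0.0, 16.7]
force: [-5.6, 2.4, 10.0]
gripper_width: 0.01
gripper_force: 4.5
```

Call:
servo_tool:
  commands:
    - [[-1, 0, 0, 0, 0], [-1, 0, 0, 0, 0], [-1, 0, 0, -0.5, 0], [-1, 0, 0, -2, 0], [-1, 0, 0, -6, 0], [-1, -4, 0, -10, 0], [-1, -8, 0, -10, 0], [-1, -8, 0, -10, 0], [-1, -8, 0, -10, 0], [-1, -8, 0, -10, 0], [-1, -8, 0, -10, 0]]

```text
clock: 22.45
tcp_pos: [0.4211, -0.3167, 0.1419]
tool_rot: [-180.0, 0.0, 16.7]
force: [0.6, 0.4, 0.3]
gripper_width: 0.007
gripper_force: 0.0
```

```bash
python3 look.py w10 .016
python3 - <<'E'
from h import *
i=cv2.imread("pics/w10.png");w=cv2.imread("pics/w9.png")
cv2.imwrite("pics/v10.png",cv2.resize(i[60:300,200:420],None,fx=2.5,fy=2.5,interpolation=2))
E
```

```text
[ 0.42114871 -0.31674671  0.14185881] [-1.79967494e+02  4.02496896e-03  1.67123660e+01] [0.6 0.4 0.3] 0.007283730512650308
(286, 167, 58, 87) ((441.3133544921875, -311.6727600097656), (77.50816345214844, 50.2601203918457), 15.533740997314453)
spot px [[312.73741905 141.19015491]]
```

View pics/v10.png

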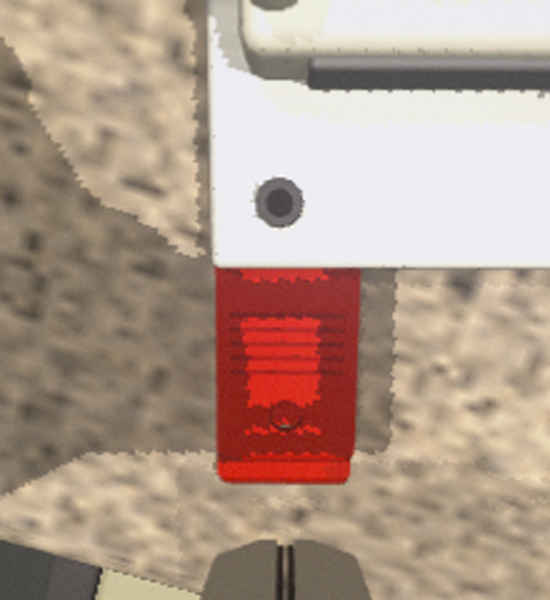

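The crop shows the screw at about (312, 141) px, within 1–2 px of the predicted position, so the mixer has not moved. The two plates are stacked under the stub, with the lower one sticking out about 10 mm further.

```bash
python3 -c "
from station import bot
print(bot.close_job())"
```

```text
the job is handed in; nothing more can be done
None
```

The job is handed in: two packing plates are stacked under the bare stub, the corner was pressed with about 10 N and held firm, the mixer did not visibly move, and the run took about 22 s; the hand-in returned no verdict.

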